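# Shift the veneer strip feeder to the disc slot

### The job

Change the feed of the veneer strip feeder: with the fingertips push its selector lever out of the slot it stands in, through the H-shaped gate, and fully home into the slot marked by the round brass disc. Push only, never pulling the knob up, do not run the lever into either of the other two slots on the way, and leave the tools on the bench where they lie.

Things in the scene. Friction and masses are not known exactly. Their poses are not given: they have to be found in the camera images.
- feeder: Green gearbox of a veneer strip feeder, fixed to the bench, base 250 x 190 mm, yaw within 0.45 of 0. Origin at the centre of its underside; +x fore (away from the robot, to the feed rollers, which reach x = 205 mm, 83 mm high), +y left. A motor sticks out on its right to y = -165 mm, at x = 31 to 101 mm, 90 mm high. The gate plate on top is 200 x 156 mm.
- gate_mid (a point): Centre of the gate, on the plate's upper face, 104 mm above the bench over the feeder's origin; same axes. H-shaped opening: two fore-and-aft slots on the lines y = +24 and -24 mm, 16 mm wide, from x = -32 to +32 mm, joined by a cross channel 20 mm wide (x = -10 to +10 mm). So four slots: near left, near right, far left, far right. Corners between are rounded.
- sel_fore (a joint): Fore-and-aft lean of the lever, rad; positive to the feeder's +x. About +-0.30 fully home in a slot, against the gate's end. It can cross over within about 0.05 of 0. Starts at -0.24 to -0.29, in the near left slot. The pivot is 20 mm above the bench at the feeder's centre; friction keeps the lever wherever it is left, about 3 N at the knob moves it.
- sel_cross (a joint): Crosswise tilt of the lever about the same pivot, rad; positive leaning to the feeder's +y. About +0.29 in the left slots and -0.29 in the right slots, with about 0.04 of play either way between the slot walls. Same friction.
- knob_lift (a joint): How far the knob is drawn up along the lever, m: 0 normally. A stiff spring (about 6 N to start, then 3 N per mm) holds it down. It is not to be pulled up.
- knob_mid (a point): Middle of the lever's knob, 125 mm from the pivot along the lever: a rosewood grip, round, 26 mm across the middle, from 100 to 147 mm from the pivot, so its top is 167 mm above the bench when upright. Below it a steel stem 10 mm thick. There is free air all round the knob above the gate plate.
- lever_gate (a point): Point on the lever's axis 82 mm from the pivot, where it passes through the gate plate. In the feeder's frame it is at about x = +-24, y = +-23 mm when fully home in a slot and x = 0 in the cross channel.
- plate_disc: Round brass disc, 32 mm across, 4 mm thick, fixed on the gate plate beyond the end of the wanted slot: near right, far left or far right. Like all four index plates it is centred at x = +-72, y = +-24 mm from the feeder's centre, in line with its slot. Origin at the centre of its underside.
- plate_triangle: Triangular brass plate, sides about 37 mm, 4 mm thick, marking one of the slots not wanted; origin at its centre, on its underside.
- plate_cross: Cross-shaped brass plate, 36 mm, arms 10 mm wide, 4 mm thick, marking one of the slots not wanted; origin at its centre, on its underside.
- plate_bar: Straight brass bar, 36 x 10 mm, 4 mm thick, marking the near left slot in which the lever starts; origin at its centre, on its underside.
- iron: Brass veneer iron standing loose on the bench left of the feeder, 130 x 65 mm sole, rosewood handle up to 84 mm high along its x axis. Leave alone. Origin at the centre of its underside.
- dividers: Spring dividers lying on the bench left of the feeder, 170 mm long along x, 16 mm high. Leave alone. Origin under the pivot.
- folder: Bone folder lying on the bench right of the feeder, 150 x 22 x 6 mm. Leave alone. Origin at the centre of its underside.
- rule: Steel rule lying on the bench right of the feeder, 220 x 26 x 4 mm. Leave alone. Origin at the centre of its underside.

How it is judged:
On the way:
1. the lever has been pushed out of its starting slot into the cross channel (horizontal distance between lever_gate and plate_bar above 0.066 m), for 0.02 s.
At the end, for the whole second after the job is handed in: The lever rests fully home in the slot marked by the disc: its point at the gate plate is within 52 mm of the disc's centre, seen from above (about 48 mm when hard against the slot's end, 72 mm in the cross channel); the knob is down (under 2 mm); every bench tool is within 20 mm of where it lay (horizontal distance between lever_gate and plate_disc below 0.052 m and value of joint knob_lift below 0.002 m and velocity of joint sel_fore between -0.05 and 0.05 rad/s and velocity of joint sel_cross between -0.05 and 0.05 rad/s and distance of each of iron, folder, rule, dividers from where it was at the start of the episode below 0.02 m); the robot touches nothing.
It fails at once if the lever is run more than half way into a slot that is not the one wanted (triangle or cross) (horizontal distance between lever_gate and plate_triangle below 0.058 m or horizontal distance between lever_gate and plate_cross below 0.058 m).
It fails at once if the knob is pulled up by more than 6 mm (value of joint knob_lift above 0.006 m).
It fails at once if a bench tool is lifted or shoved by more than 20 mm (distance of any of iron, folder, rule, dividers from where it was at the start of the episode above 0.02 m).
It also fails if it takes over 59 s, if anything falls off the work surface, if the arm or the gripper's body presses on something with over 40 N, if the wrist force passes 120 N, or if a joint passes its speed limit or range.

### The arm

A 7-joint arm with a two-finger parallel gripper is mounted at the origin on the work surface. World frame = base frame: x ahead of the robot, y to its left, z up, the work surface at z = 0. Lengths are in m, angles in rad, forces in N, time in s.
With the tool pointing down it reaches from about 0.4 to 0.9 m from the base axis. Payload 5.5 kg.
Tool frame: the origin (TCP) lies midway between the tips of the shut fingers; the grasp point (between the pads) lies 19 mm behind it; z points along the fingers, y is the line along which they close (so a half turn about z gives the same grasp; the last joint's range is limited). The gripper opens to 85 mm and grips with 20 to 120 N. Pads are 22 mm wide; open, the fingers measure 114 mm over their backs; the gripper's body (76 mm by 85 mm) begins 54 mm behind the grasp point. The pads swing forward as they close: fully open they stand 13 mm farther back than shut.
Start: joints at [1.418, 0.501, -0.427, 1.55, 0.221, 1.138, -0.21], TCP at [0.263, -0.595, 0.231] pointing down, gripper open.
Joint ranges: [-2.88, 2.88], [-0.31, 2.03], [-1.54, 1.56], [0.2, 2.42], [-1.41, 4.55], [0.19, 2.02], [-2.57, 2.57]. Speed limits (rad/s): [2.57, 2.57, 3.14, 3.14, 3.14, 3.14, 3.14].

### API

Orientations are given as a rotation vector (axis times angle).
In Python, from bench import env, imaging gives the robot as it stands. The module is installed in compiled form; this text tells all that it offers. Calls block until the motion is done:
- env.move_ptp(position, orientation): joint-space move of the TCP to a pose.
- env.move_straight(position, attitude=None, feed=0.15): straight line of the TCP; attitude=None keeps the orientation; feed is the mean speed in m/s.
- env.move_j(angles): joint-space move.
- env.grip(opening, effort=None): finger opening in m; effort is the grip in N (None keeps the last); returns when the fingers have stopped.
- env.sleep(seconds).
- env.solve_ik(position, orientation): joint angles nearest the present ones, or None.
- imaging.camera(name): name is "side" or "top" or "wrist"; returns the picture (480x640x3 uint8, red, green, blue); there is no depth.
- imaging.calibration(name): a dict with "camera_matrix" (3x3 intrinsics, pixels), "dist_coeffs" ([k1, k2, p1, p2, k3] as OpenCV has them; the pictures are not rectified), "extrinsics" (4x4, takes a point from camera to world coordinates); the wrist camera has in their place "hand_eye" (4x4, takes a point from camera to tool coordinates, whose origin is the TCP and whose axes are the flange's). Camera axes: x right, y down, z forward; pixel columns grow to the right and rows downward; lengths in m; the calibration is good to about 2 mm. A picture is of the moment at which its call begins: read the wrist's pose just before it. calibration takes no time and is no camera call.
A pose or a line that the arm cannot do raises env.PlanningError and nothing moves.
- env.close_job(): hands the job in; it is judged then, once.
Readings, each from a call of its own:
- env.get_time_s(): time.
- env.get_joint_positions(): joint angles.
- env.get_qvel(): joint speeds.
- env.get_effort(): joint torques, N m.
- env.get_ee_pos(): TCP position.
- env.get_tcp_rot(): TCP orientation.
- env.get_wrist_force(): force on the tool from outside, world axes, zero at the start.
- env.get_moment(): the same for the moment, N m.
- env.get_finger_gap(): finger opening in m.
- env.get_grasp_force(): force on a finger pad.
Only numpy, scipy, OpenCV 4.12 (cv2) and the standard library are available. Lean on these libraries where they do the work, as an engineer would, in place of code of your own. Each camera call takes 0.05 s, during which the arm holds its last target. There are 200 camera calls.

## Working session

There is one attempt and no reset: what is moved stays moved. The work goes in short steps, each a Python script; the robot and the scene stay as the last script left them, time stands still between calls to the robot, and variables do not carry over. Pictures are saved under pics/ and viewed, at most 10 in all, crops included, and the job is handed in when it is done.

```bash
mkdir -p pics
python3 - <<'E'
from bench import env, imaging
import cv2,numpy as np
for n in ("top","side"):
    cv2.imwrite(f"pics/{n}0.png",imaging.camera(n)[:,:,::-1])
    c=imaging.calibration(n);print(n,np.round(c["camera_matrix"],1).tolist(),np.round(c["dist_coeffs"],3),np.round(c["extrinsics"],3).tolist())
print(env.get_time_s(),env.get_tcp_rot(),env.get_finger_gap())
E
```

```text
top [[472.8, 0.0, 318.5], [0.0, 472.8, 240.2], [0.0, 0.0, 1.0]] [-0.075  0.     0.     0.     0.   ] [[-0.026, -0.98, 0.196, 0.379], [-1.0, 0.025, -0.009, -0.029], [0.004, -0.196, -0.981, 1.128], [0.0, 0.0, 0.0, 1.0]]
side [[476.6, 0.0, 330.7], [0.0, 476.6, 240.8], [0.0, 0.0, 1.0]] [-0.058  0.     0.     0.     0.   ] [[0.999, -0.043, 0.031, 0.518], [-0.048, -0.498, 0.866, -1.109], [-0.022, -0.866, -0.499, 0.732], [0.0, 0.0, 0.0, 1.0]]
0.1 [-3.07226652e+00 -6.48202843e-01  5.24617654e-04] 0.08536236596316016
```

View pics/top0.png

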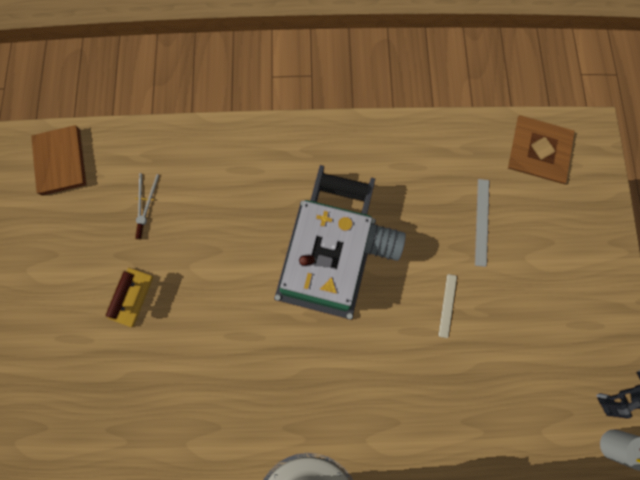

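View pics/side0.png

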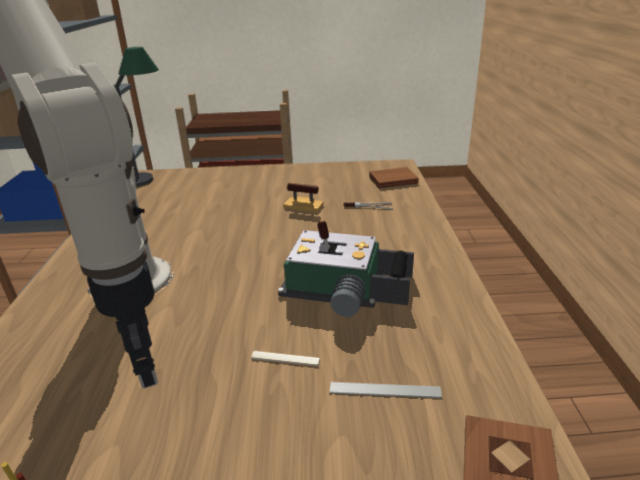

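The top view shows the disc at about (346,224), far right. The cross is far left (325,218), the triangle near right (330,286) and the bar near left (309,281). The knob is at about (307,260). I'll enlarge the gate to refine these.

Run:
```python
import cv2
i=cv2.imread("pics/top0.png")[190:320,265:415]
cv2.imwrite("pics/top0c.png",cv2.resize(i,None,fx=4.5,fy=4.5,interpolation=cv2.INTER_CUBIC))
```

```text
(no output)
```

View pics/top0c.png

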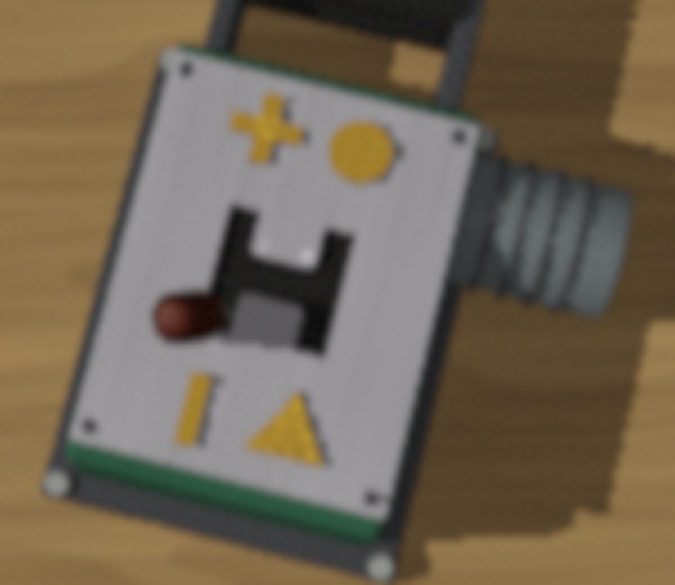

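```bash
cat > h.py <<'E'
from bench import env, imaging
import cv2, numpy as np
from scipy.spatial.transform import Rotation as R
def ray(name,px,z):
    c=imaging.calibration(name);E=c["extrinsics"]
    u=cv2.undistortPoints(np.array(px,float).reshape(-1,1,2),np.array(c["camera_matrix"]),np.array(c["dist_coeffs"]))[:,0]
    d=np.c_[u,np.ones(len(u))]@np.array(E)[:3,:3].T; o=np.array(E)[:3,3]
    return o+d*((z-o[2])/d[:,2])[:,None]
crop=np.array([[268,129],[361,152],[194,409],[290,436]])/4.5+[264.6,189.6]
F=np.array([[72,24],[72,-24],[-72,24],[-72,-24]])/1000
P=ray("top",crop,.108)[:,:2]
c=P.mean(0);q=P-c
yaw=np.angle(((q[:,0]+1j*q[:,1])*(F[:,0]-1j*F[:,1])).sum())
M=np.array([[np.cos(yaw),-np.sin(yaw)],[np.sin(yaw),np.cos(yaw)]])
def W(x,y,z): return np.r_[c+M@np.array([x,y])/1000,z]
def loc(p): return M.T@(np.array(p)[:2]-c)*1000
def force(): return M.T@np.array(env.get_wrist_force())[:2]
rots=[(R.from_euler('z',yaw+k*np.pi)*R.from_rotvec([np.pi,0,0])).as_rotvec() for k in (0,1)]
E
python3 - <<'E'
from h import *
print(c,yaw,(q-F@M.T)*1000)
for r in rots: print(env.solve_ik(W(-80,36,.25),r), env.solve_ik(W(10,-36,.12),r))
E
```

```text
[ 0.556512   -0.05508266] -0.27837884725674716 [[-0.26858217 -0.24490198]
 [ 0.11733903  0.44150997]
 [ 0.57388153 -0.29690627]
 [-0.42263839  0.10029827]]
[ 0.76203871  0.27585845 -0.94939313  1.91061961  0.25363865  1.08125695
 -2.13946911] [ 0.52502291  0.50512632 -0.51972121  1.86031489  0.32267518  0.86008038
 -2.00315103]
[ 1.0594919   0.60456096 -1.49265812  1.905038    0.63901161  1.25368907
  0.64832522] [ 0.84471627  0.66904586 -0.98099105  1.85044595  0.66397749  0.99072059
  0.86754495]
```

```bash
cat >> h.py <<'E'
rot=rots[0]
def push(axis,start,end,other,step,fmax,z=.12):
    v=start
    while abs(v-end)>1e-6:
        v+=np.clip(end-v,-step,step)
        env.move_straight(W(v,other,z) if axis==0 else W(other,v,z),feed=.03)
        f=force()
        if abs(f[axis])>fmax: break
    print("push end",v,"tcp",loc(env.get_ee_pos()),"F",force(),"t",env.get_time_s())
E
python3 - <<'E'
from h import *
env.grip(0,20)
env.move_ptp(W(-80,36,.25),rot)
env.move_straight(W(-80,36,.12))
print(force(),env.get_finger_gap())
push(0,-80,-24,36,4,12)
cv2.imwrite("pics/top1.png",cv2.resize(imaging.camera("top")[180:330,255:425,::-1],None,fx=4,fy=4,interpolation=cv2.INTER_CUBIC))
cv2.imwrite("pics/side1.png",cv2.resize(imaging.camera("side")[180:330,250:430,::-1],None,fx=4,fy=4,interpolation=cv2.INTER_CUBIC))
E
```

```text
[0.4347009  0.68432007] 4.8629776083981474e-05
push end -24 tcp [-23.7166469   35.99216561] F [-1.43593274  0.99903194] t 8.125
```

View pics/side1.png

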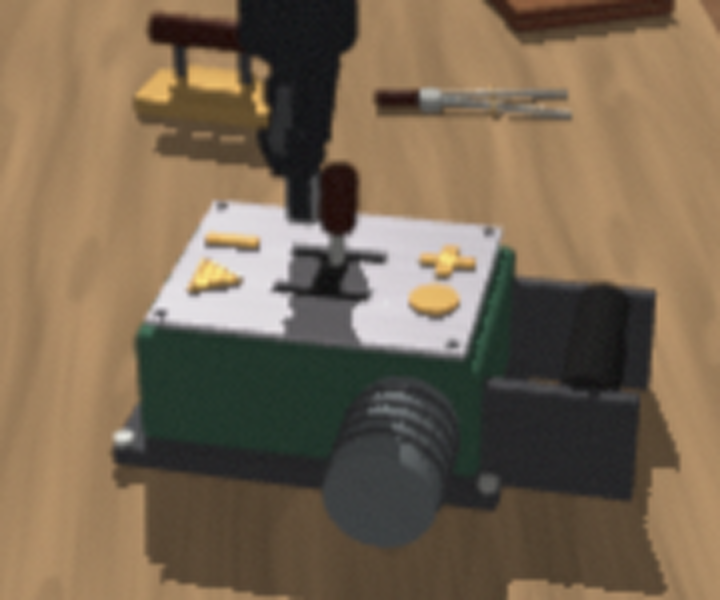

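The lever stem is at about (337,250), and its slot runs from x=292 to 386 px, so it is level with the cross channel. Next I push it across.

Run:
```python
from h import *
env.move_straight(W(-45,36,.12)); env.move_straight(W(-45,36,.22)); env.move_straight(W(0,85,.22)); env.move_straight(W(0,85,.12))
push(1,85,-9,0,3,9)
cv2.imwrite("pics/side2.png",cv2.resize(imaging.camera("side")[180:330,250:430,::-1],None,fx=4,fy=4,interpolation=cv2.INTER_CUBIC))
```

```text
push end -9 tcp [-0.42489228 -8.7138055 ] F [0.42892048 3.90346718] t 18.7417
```

View pics/side2.png

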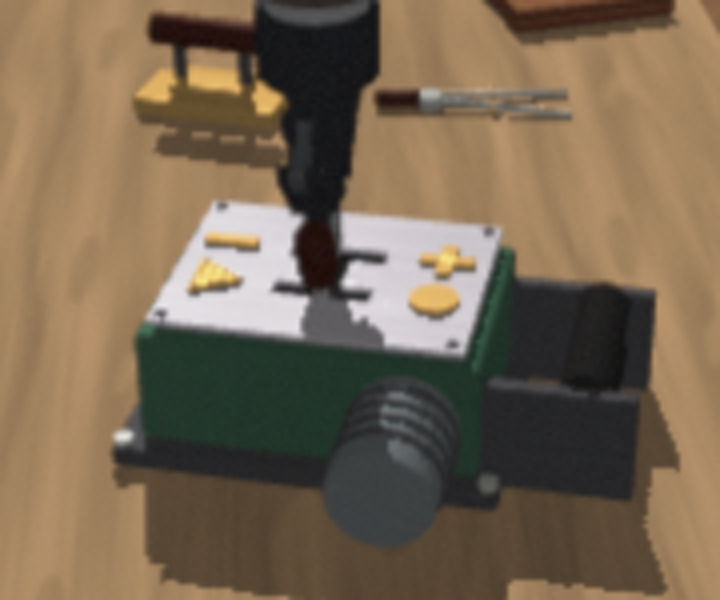

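The lever has moved into the cross channel and leans right, but the force doesn't show the far wall yet. I'll keep going in small steps until it does.

Run:
```python
from h import *
push(1,-9,-24,0,1,8)
env.move_straight(W(0,25,.12)); env.move_straight(W(0,25,.22))
env.move_straight(W(-80,-36,.22))
for n in("top","side"):
    o=(180,255) if n=="top" else (180,250)
    cv2.imwrite(f"pics/{n}3.png",cv2.resize(imaging.camera(n)[180:330,o[1]:o[1]+180,::-1],None,fx=4,fy=4,interpolation=cv2.INTER_CUBIC))
a,b=[cv2.imread(f"pics/{n}3.png") for n in("top","side")]
cv2.imwrite("pics/both3.png",cv2.resize(np.vstack([a,b]),(360,600)))
```

```text
push end -12 tcp [-0.40007826 -9.65243257] F [0.42840329 8.16686576] t 19.5417
```

View pics/side3.png

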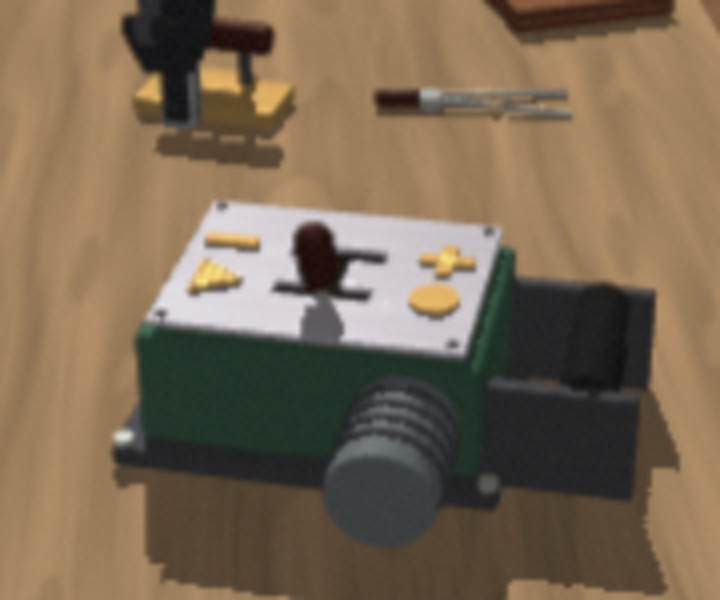

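The force rose to 8 N as the TCP stalled, so the lever is against the right slot's wall. In the picture the knob is over the right slot near the middle, at (316,257). The last push is forward.

Run:
```python
from h import *
env.move_straight(W(-80,-36,.12))
push(0,-80,-24,-36,4,14)
push(0,-24,20,-36,1,14)
env.move_straight(W(-50,-36,.12)); env.move_straight(W(-80,-36,.25))
for n in("top","side"):
    cv2.imwrite(f"pics/{n}4.png",cv2.resize(imaging.camera(n)[180:330,250:430,::-1],None,fx=4,fy=4,interpolation=cv2.INTER_CUBIC))
```

```text
push end -24 tcp [-23.75990001 -35.97183784] F [-0.32346982 -0.17104701] t 26.4583
push end 17 tcp [ 12.87219471 -36.03283168] F [-15.46231831  -0.85706145] t 36.7083
```

View pics/side4.png

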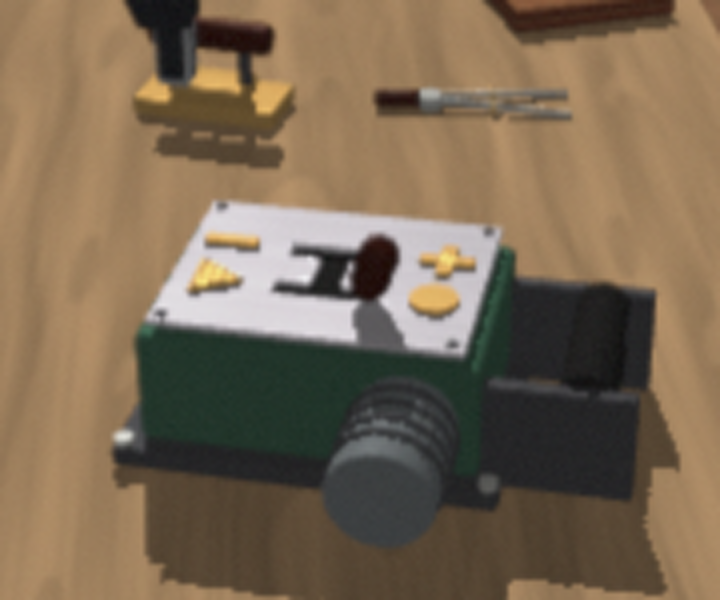

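The lever stands at the end of the far right slot: its base is at about (372,298), right by the slot's end. The push stalled at 15 N against the gate, the robot is clear and the tools haven't moved.

```bash
python3 -c "
from bench import env
print(env.close_job(), env.get_time_s())"
```

```text
the job is handed in; nothing more can be done
the job is handed in; nothing more can be done
```

I pushed the lever across the H-gate and home against the end of the far right slot, marked by the disc, with the tools left where they lay, and handed the job in; no verdict was shown.

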